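# Seat a shelf rail on its parallels in the drill vise

### The job

The cut piece of shelf rail in the vise has ridden up off the two steel parallels under it. Take the white nylon drift standing on the counter and press the rail down with it, working from end to end as needed, until it is home on the parallels along its whole length, pinching both so that neither can slide any more; then stand the drift upright on the counter again, clear of the vise. Press firmly but with feeling, never harder than about two and a half kilos (25 N), touch the rail with nothing but the drift, and leave the vise tightened as it is, the parallels in place beneath the rail and everything else where it lies.

Things in the scene. Friction and masses are not known exactly. Their poses are not given: they have to be found in the camera images.
- vise: grey drill-press vise on a 190 x 300 mm plywood board 12 to 20 mm thick, fixed down. Origin on the board's top under the middle of the jaw opening; x along the jaws (away from the robot), y from fixed to moving jaw, z up. From the origin: bed top 45 mm up, jaws 100 mm long, 50 apart, tops 87 up; fixed jaw ends at y = -70, nut block at y 168, tommy bar at y 195, x +-50, up to z 105; ears x +-83, z 21
- rail_center (a point): the workpiece's centre: plain aluminium box section, 130 mm long (vise x) x 50 wide x 40 high, 0.22 kg, flat on top, gripped by friction between the snugged jaws: it takes some 6 to 18 N to press it down and it stays where it is left. It starts 3 to 10 mm high, the near end higher; pressing one end down can lift the other. Home, flat on the parallels, this centre is 85 mm above the vise's origin
- rail_near_top (a point): point on the rail's top face, in the middle of its width, 50 mm from the rail's centre towards the end nearer the robot (vise -x); 105 mm above the vise's origin when home. The drift, set here, stands wholly on the rail
- rail_far_top (a point): the same point 50 mm from the rail's centre towards the far end (vise +x); 105 mm above the vise's origin when home
- parallel_a_center (a point): centre of the parallel by the fixed jaw: ground steel strip 160 mm long (along the jaws) x 8 thick x 20 high, 0.19 kg, on edge on the vise's bed under the rail, 19.5 mm from the vise's x axis; its ends stand out some 15 mm beyond the rail. Loose, it slides along the jaws at 1 to 2 N; pinched, it resists 2.5 N and more. Its middle must stay within 20 mm of the vise's middle
- parallel_b_center (a point): centre of the like parallel by the moving jaw
- drift_center (a point): the drift: a white nylon round bar, 30 mm in diameter and 110 mm long, 0.1 kg, standing upright on the counter; this is its centre, 55 mm up
- jaw (a joint): the moving jaw's slide along the vise's y (m): 0 with the rail gripped, growing as the jaw is forced open; leave it alone
- driver: a screwdriver lying on the counter; not part of the job
- chip_brush: a flat brush lying on the counter; not part of the job
- rail_stock: a 300 mm length of the same box section lying on the counter; not part of the job
- square: a steel engineer's square lying flat; not part of the job
- mug: a white mug, 80 mm across, 92 mm high; not part of the job
Things that resemble listed ones, but are neither listed nor needed, are in the scene too. Of the things that look like the part that bears drift_center, take the one that is farthest from the robot's base at the start.

How it is judged (in metres and radians):
On the way:
1. the rail is pressed home on both parallels with the drift (z of each of rail_near_top, rail_far_top in the frame of vise below 0.1066 m and contact force between rail and parallel_a above 1.2 N and contact force between rail and parallel_b above 1.2 N and contact force between drift and rail above 1 N).
At the end, for the whole second after the job is handed in: both ends of the rail home within 1.5 mm, bearing on each parallel with at least 1.2 N; rail within 15 mm and parallels within 20 mm of the middle of the jaws; the drift standing upright (0.1 rad) on the counter, not touching the vise; all at rest (z of each of rail_near_top, rail_far_top in the frame of vise below 0.1066 m and contact force between rail and parallel_a above 1.2 N and contact force between rail and parallel_b above 1.2 N and x of parallel_a_center in the frame of vise between -0.02 and 0.02 m and z of each of parallel_a_center, parallel_b_center in the frame of vise below 0.0575 m and x of parallel_b_center in the frame of vise between -0.02 and 0.02 m and x of rail_center in the frame of vise between -0.015 and 0.015 m and angle between drift_center's own z axis and vertical below 0.1 rad and height (world z) of drift_center between 0.05 and 0.06 m and linear speed of each of drift, rail below 0.02 m/s and contact force between drift and vise below 0.1 N).
It fails at once if the drift presses the rail harder than 30 N (contact force between drift and rail above 30 N).
It fails at once if the rail is pushed with the gripper instead of the drift (contact force between any of the fingers, the arm and rail above 2 N).
It fails at once if the vise is forced open (value of joint jaw above 0.003 m).
It fails at once if something else on the counter is disturbed (distance of any of driver, chip_brush, rail_stock, square, mug from where it was at the start of the episode above 0.03 m).
It also fails if it takes over 72 s, if anything falls off the work surface, if the arm or the gripper's body presses on something with over 40 N, if the wrist force passes 120 N, or if a joint passes its speed limit or range.

### The arm

A 6-joint arm with a two-finger parallel gripper is mounted at the origin on the work surface. World frame = base frame: x ahead of the robot, y to its left, z up, the work surface at z = 0. Lengths are in mm, angles in degrees, forces in N, time in s.
With the tool pointing down it reaches from about 250 to 800 mm from the base axis. Payload 8.5 kg.
Tool frame: the origin (TCP) lies between the finger pads; the fingertips stand 14 mm ahead of it and the grasp point (between the pads) lies 5 mm behind it; z points along the fingers, y is the line along which they close (so a half turn about z gives the same grasp; the last joint's range is limited). The gripper opens to 85 mm and grips with 20 to 120 N. Pads are 22 mm wide; open, the fingers measure 114 mm over their backs; the gripper's body (76 mm by 85 mm) begins 54 mm behind the grasp point. The pads swing forward as they close: fully open they stand 13 mm farther back than shut.
Start: joints at [-70.302, 13.648, -0.773, 75.585, 0, 90], TCP at [176.943, -494.236, 222.576] pointing down, gripper open.
Joint ranges: [-152.45, 152.45], [-59.26, 108.67], [-65.41, 83.53], [-104.44, 129.93], [-82.83, 76.93], [-180, 180]. Speed limits (degrees/s): [127.2, 127.2, 159.86, 180, 180, 180].

### API

Orientations are given as a 3x3 rotation matrix whose columns are the frame's x, y, z axes.
In Python, from cell import robot, imaging, order gives the robot as it stands.
- The arm moves only by the tool play_rows, never from a script. Its argument "steps" is a list of rows, each a list of 7 numbers: the shift along the world's x, y, z in m, then the turn, a rotation vector about the world's x, y, z in degrees, then the opening in per cent of the stroke, from 0 (shut) to 100 (fully open). In form: [[tx, ty, tz, rx, ry, rz, hand], ...]. A call has 1 to 8 rows; each row is the pose to reach, as a shift and turn from the pose commanded when the call began; what a row does not reach only later rows make up. A row lasts 1/12 s, in which the tool goes at most 41.7 mm and 7.16 degrees, less where a joint would pass 70% of its speed; a pose out of reach is approached as far as the arm can. A call with a gripper value outside its range is refused whole. The fingers move at their own pace and stop on an object; "newtons" is the grip in N (left out, the last holds). Time passes only in rows, so rows that repeat a pose let the fingers close. It gives the time, the measured TCP pose, the force, the opening and the grip force at its end, in the units of the state.
- robot.get_state(): the state, without advancing time (a new reading comes with each control period).
- imaging.snapshot(name): name is "scene" or "top"; returns (picture, depth): 384x512x3 uint8, red, green, blue; 384x512 float32, mm along the optical axis (not along the pixel's ray), 0 where there is no reading.
- imaging.camera_model(name): a dict with "mtx" (3x3 intrinsics, pixels), "k1" (the pictures are not rectified: a ray, as slopes to the right and down, at radius r is drawn at 1 + k1 r^2 times it, then the intrinsics apply), "origin" and "orientation" of the camera in the world. Camera axes: x right, y down, z forward; pixel columns grow to the right and rows downward; lengths in mm; the calibration is good to about 2 mm. A picture is of the moment at which its call begins. camera_model takes no time and is no camera call.
- order.hand_in(): hands the job in; it is judged then, once.
The state is a dict: "time_s": time; "qpos": joint angles; "qd": joint speeds; "tau": joint torques, N m; "tool_pos": TCP position; "orientation": TCP orientation; "contact_force": force on the tool from outside, world axes, zero at the start; "moment": the same for the moment, N m; "finger_gap": finger opening in mm; "gripper_force": force on a finger pad.
Only numpy, scipy, OpenCV 4.12 (cv2) and the standard library are available. Lean on these libraries where they do the work, as an engineer would, in place of code of your own. Each camera call takes 0.05 s, during which the arm holds its last target. There are 200 camera calls.

## Working session

There is one attempt and no reset: what is moved stays moved. The work goes in short steps, Python scripts to look and compute and a tool call to move; the robot and the scene stay as the last step left them, time stands still between calls to the robot, and variables do not carry over. Pictures are saved under pics/ and viewed, at most 10 in all, crops included, and the job is handed in when it is done.

Besides the shell and the picture viewer there is one more tool, called after ">>>" as name(argument=value, ...), one argument or row to a line, values as JSON. play_rows: Moves the arm, as the interface text tells. Its arguments: {"type":"object","properties":{"steps":{"type":"array"},"newtons":{"type":"number"}},"required":["steps"]}

```bash
mkdir -p pics; cat > h.py <<'E'
import numpy as np, cv2
from cell import robot, imaging, order
def snap(n):
    p,d=imaging.snapshot(n); return p,d
def world(n,d,pix=None):
    """pixels (N,2) col,row -> world points from depth"""
    m=imaging.camera_model(n); K=np.array(m['mtx']);k1=m['k1']
    pix=np.asarray(pix,float); u=(pix-K[:2,2])/[K[0,0],K[1,1]]
    s=u.copy()
    for _ in range(20): s=u/(1+k1*(s**2).sum(1,keepdims=True))
    R=np.array(m['orientation']);o=np.array(m['origin'])
    z=d[pix[:,1].astype(int),pix[:,0].astype(int)]
    return o+(np.c_[s,np.ones(len(s))]*z[:,None])@R.T
def plane(n,pix,h):
    P=world(n,np.ones((384,512)),pix);o=np.array(imaging.camera_model(n)['origin']);v=P-o
    return o+v*((h-o[2])/v[:,2])[:,None]
E
python3 - <<'E'
from h import *
for n in('scene','top'):
    p,d=snap(n); np.savez('pics/'+n,p=p,d=d)
    cv2.imwrite(f'pics/{n}0.png',cv2.resize(p[:,:,::-1],(800,600)))
    m=imaging.camera_model(n);print(n,m['origin'],m['orientation'],m['mtx'])
print(robot.get_state())
E
```

```text
scene [1274.03287332 -592.18810797  883.16227395] [[ 0.63361244  0.46151162 -0.62092053]
 [ 0.77341593 -0.39762618  0.49368129]
 [-0.0190546  -0.79303244 -0.60888133]] [[497.07049604   0.         265.69765743]
 [  0.         497.07049604 195.83891884]
 [  0.           0.           1.        ]]
top [ 235.37407563   24.12617834 1456.65261352] [[-0.01184172 -0.98149113  0.19114116]
 [-0.99987789  0.01357211  0.0077463 ]
 [-0.01019711 -0.19102609 -0.98153199]] [[477.35781467   0.         252.91775596]
 [  0.         477.35781467 193.38732146]
 [  0.           0.           1.        ]]
{'time_s': 0.1, 'qpos': array([-7.03025112e+01,  1.36775695e+01, -8.11244975e-01,  7.55836517e+01,
        2.69759072e-03,  9.00000660e+01]), 'qd': array([-0.07416094, -0.09116104,  0.11210136, -0.02793189,  0.00763033,
       -0.02503133]), 'tau': array([ 4.90732709e-04, -5.39721608e+01,  3.46997738e+01,  1.34186962e-02,
        8.85952977e-05, -1.27103652e-05]), 'tool_pos': array([ 176.84188891, -493.92438639,  222.04735117]), 'orientation': array([[ 9.41485725e-01,  3.37052641e-01, -3.81969426e-04],
       [ 3.37052854e-01, -9.41484953e-01,  1.20663292e-03],
       [ 4.70803455e-05, -1.26477156e-03, -9.99999199e-01]]), 'contact_force': array([ 0.23943184, -0.25826256,  0.15257053]), 'moment': array([0.00689534, 0.03253353, 0.01232904]), 'gripper_force': 0.0, 'finger_gap': 85.47971493977296}
```

View pics/scene0.png

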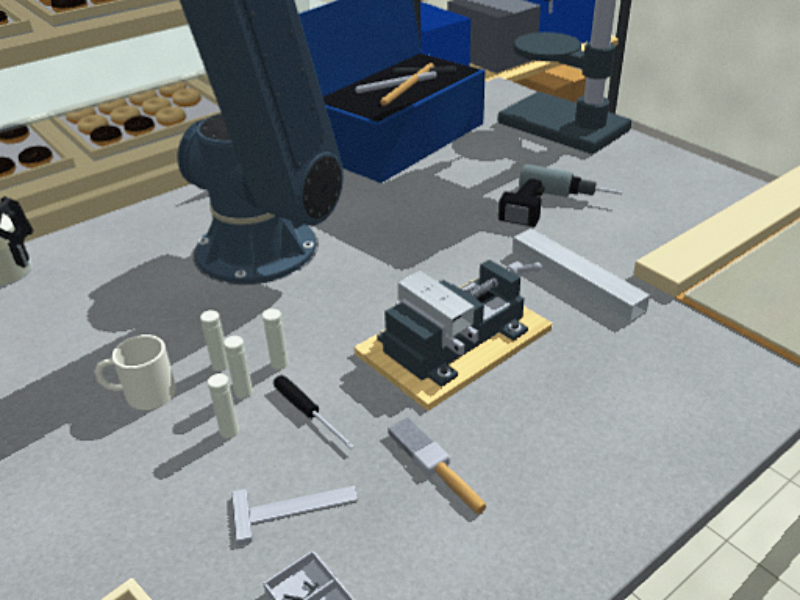

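View pics/top0.png

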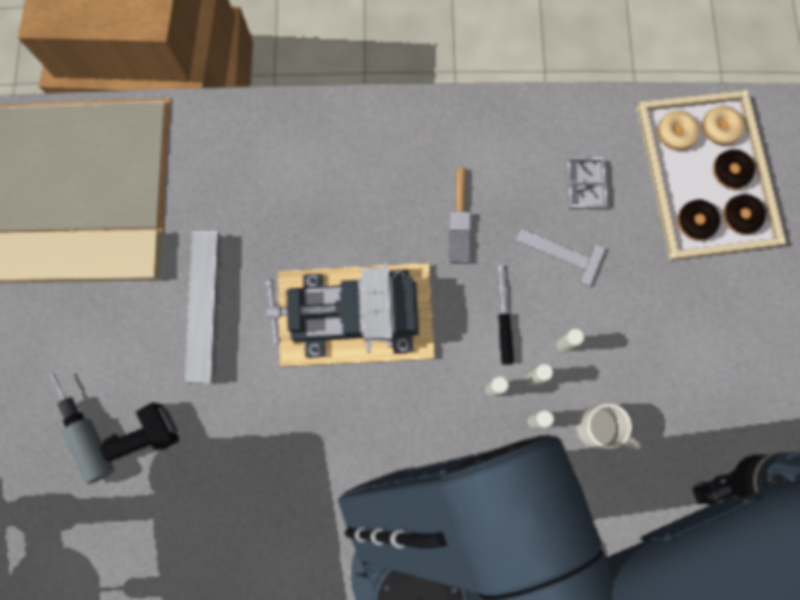

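Both views show four white drifts. In the top view they are at (575,338), (543,373), (499,385) and (543,419); in the scene view at (222,405), (237,367), (275,340) and (214,340). The vise is at about (350,313) in the top view, with its fixed jaw to the right. I'll measure all of these.

```bash
python3 - <<'E'
from h import *
t=np.load('pics/top.npz');p,d=t['p'],t['d']
s=512/800
g=np.stack(np.meshgrid(np.arange(512),np.arange(384)),-1).reshape(-1,2)
W=world('top',d,g).reshape(384,512,3)
hsv=cv2.cvtColor(p,cv2.COLOR_RGB2HSV)
def fit(mask):
    n,l,st,c=cv2.connectedComponentsWithStats(mask.astype(np.uint8));return n,l,st,c
m=(W[...,2]>85)&(W[...,2]<135)&(W[...,0]>150)&(W[...,1]<-80)
n,l,st,c=fit(m)
for i in range(1,n):
    if st[i,4]>15:
        q=W[l==i];q=q[q[:,2]>np.percentile(q[:,2],70)-6];k=plane('top',c[i:i+1],110)[0]
        print('drift?',(c[i]/s).round(),st[i,4],np.median(q,0).round(1),k.round(1),np.hypot(*k[:2]).round())
# board: yellow hue
b=(hsv[...,0]>10)&(hsv[...,0]<28)&(hsv[...,1]>90);b[:150]=0;b[260:]=0;b[:,:170]=0;b[:,290:]=0
q=W[b&(W[...,2]<40)];h=np.median(q[:,2]);print('board h',h)
P=plane('top',np.argwhere(b)[:,::-1],h)
r=cv2.minAreaRect(P[:,:2].astype(np.float32));print('board',r)
# rail top: bright grey, height>100
m=(W[...,2]>h+98)&(W[...,0]>250)&(W[...,1]>-100)&(W[...,1]<150)
x,y=np.array([377,303])*s
n,l,st,c=fit(m&(p.min(2)>110)); i=l[int(y),int(x)];q=W[l==i];print('rail',i,st[i],q.min(0),q.max(0),np.median(q,0),cv2.minAreaRect(q[:,:2].astype(np.float32)))
A=np.c_[q[:,:2]-q[:,:2].mean(0),np.ones(len(q))];print(np.linalg.lstsq(A,q[:,2],rcond=None)[0],q[:,:2].mean(0))
sc=np.load('pics/scene.npz')['p'];big=cv2.resize(sc[180:300,40:220],None,fx=4,fy=4,interpolation=cv2.INTER_CUBIC)
v=cv2.resize(sc[160:270,215:365],None,fx=4,fy=4,interpolation=cv2.INTER_CUBIC)
cv2.imwrite('pics/cropd.png',big[:,:,::-1]);cv2.imwrite('pics/cropv.png',v[:,:,::-1])
E
```

```text
drift? [574. 337.] 106 [ 429.8 -294.3  110.3] [ 427.7 -291.5  110. ] 518.0
drift? [543. 372.] 100 [ 365.4 -232.8  109.5] [ 364.7 -231.4  110. ] 432.0
drift? [498. 385.] 97 [ 344.3 -150.1  110.3] [ 343.8 -149.4  110. ] 375.0
drift? [608. 426.] 152 [ 266.8 -351.7   91.9] [ 266.2 -344.7  110. ] 436.0
drift? [544. 418.] 94 [ 281.4 -231.5  110. ] [ 282.2 -229.4  110. ] 364.0
board h 16.66253952857778
board ((493.5987548828125, 114.47793579101562), (186.89234924316406, 295.9106140136719), 2.2584545612335205)
rail 1 [231 171  19  47 787] [428.87754421  45.92753491 115.91458587] [560.99030433  97.14842137 137.13695817] [492.94377528  71.35829882 128.28730302] ((495.2058410644531, 71.87161254882812), (130.92628479003906, 49.857460021972656), 2.3140087127685547)
[-3.02620195e-02  3.25245403e-03  1.28323334e+02] [493.81759451  71.7824067 ]
```

View pics/cropd.png

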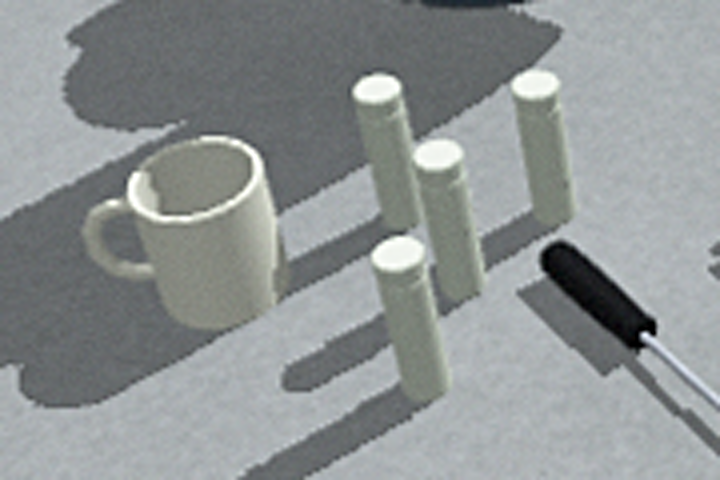

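View pics/cropv.png

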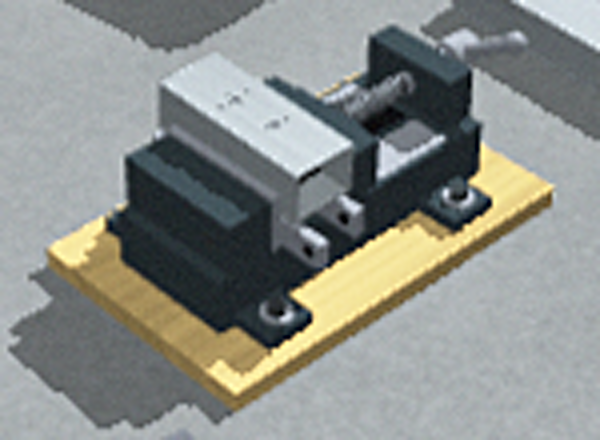

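The scene crop shows four identical drifts at (400,320), (450,220), (545,145) and (385,150). Their tops lie 518, 432, 375 and 364 mm from the base. I'm taking the frontmost one, at crop (400,320) and world (429,-293), because it is the farthest. The vise crop shows the rail raised above the parallels, whose ends are visible at (315,250) and (345,215).

>>> play_rows(
  steps=[
    [0.03,0.024,0,0,0,7,80],
    [0.06,0.048,0,0,0,14,80],
    [0.09,0.072,0,0,0,21,80],
    [0.12,0.096,0,0,0,28,80],
    [0.15,0.12,0,0,0,35,80],
    [0.18,0.144,0,0,0,42,80],
    [0.21,0.168,0,0,0,49,80],
    [0.24,0.192,0,0,0,56,80],
  ],
  newtons=60,
)

```text
time_s: 0.77
tool_pos: [418.0, -300.6, 222.4]
orientation: [[0.241, 0.97, -0.0], [0.97, -0.241, 0.0], [0.0, -0.0, -1.0]]
contact_force: [1.5, -0.0, -0.9]
finger_gap: 68.6
gripper_force: 0.0
```

>>> play_rows(
  steps=[
    [0.006,0.005,0,0,0,7,80],
    [0.012,0.009,0,0,0,14,80],
    [0.012,0.009,0,0,0,14,80],
    [0.012,0.009,-0.02,0,0,14,80],
    [0.012,0.009,-0.05,0,0,14,80],
    [0.012,0.009,-0.07,0,0,14,80],
    [0.012,0.009,-0.08,0,0,14,80],
    [0.012,0.009,-0.08,0,0,14,80],
  ],
)

```text
time_s: 1.43
tool_pos: [427.3, -292.8, 140.5]
orientation: [[0.009, 1.0, -0.004], [1.0, -0.009, 0.002], [0.002, -0.004, -1.0]]
contact_force: [0.0, 0.3, -0.3]
finger_gap: 68.7
gripper_force: 0.0
```

>>> play_rows(
  steps=[
    [0.001,0,-0.02,0,0,0,80],
    [0.001,0,-0.045,0,0,0,80],
    [0.001,0,-0.065,0,0,0,80],
    [0.001,0,-0.072,0,0,0,80],
    [0.001,0,-0.072,0,0,0,80],
    [0.001,0,-0.072,0,0,0,50],
    [0.001,0,-0.072,0,0,0,40],
    [0.001,0,-0.072,0,0,0,36],
  ],
)

```text
time_s: 2.1
tool_pos: [430.8, -293.9, 72.0]
orientation: [[0.006, 1.0, 0.002], [1.0, -0.006, -0.001], [-0.001, 0.002, -1.0]]
contact_force: [0.2, 0.1, 0.9]
finger_gap: 33.0
gripper_force: 0.0
```

```bash
python3 - <<'E'
from h import *
p,d=snap('scene');cv2.imwrite('pics/grasp.png',cv2.resize(p[100:300,60:260],None,fx=3,fy=3,interpolation=cv2.INTER_CUBIC)[:,:,::-1])
s=robot.get_state();print(s['tool_pos'],s['finger_gap'],s['contact_force'])
E
```

```text
[ 430.61433083 -293.77292777   71.83085232] 30.956107666118204 [-1.16528737  0.77076348 -0.77357536]
```

View pics/grasp.png

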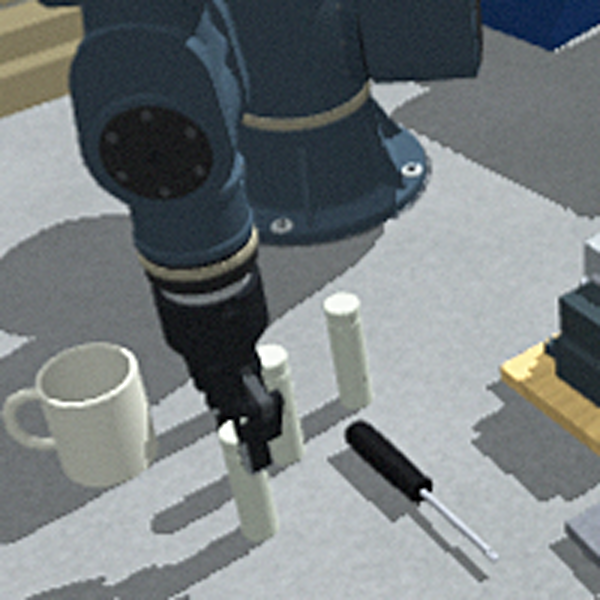

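The picture shows the drift at (245,490) with the near finger just to its right at (258,440). The gap is about right, so I'm closing on it.

>>> play_rows(
  steps=[
    [0,0,0,0,0,0,20],
    [0,0,0,0,0,0,20],
    [0,0,0,0,0,0,20],
    [0,0,0,0,0,0,20],
    [0,0,0,0,0,0,20],
    [0,0,0,0,0,0,20],
  ],
  newtons=80,
)

```text
time_s: 2.65
tool_pos: [430.6, -293.8, 72.1]
orientation: [[0.005, 1.0, 0.002], [1.0, -0.005, -0.002], [-0.002, 0.002, -1.0]]
contact_force: [-1.3, -0.1, 7.3]
finger_gap: 27.9
gripper_force: 78.2
```

>>> play_rows(
  steps=[
    [0,0,0.01,0,0,0,20],
    [0,0,0.03,0,0,0,20],
    [0,0,0.06,0,0,0,20],
    [0,0,0.09,0,0,0,20],
    [0,0,0.12,0,0,0,20],
    [0,0,0.15,0,0,0,20],
    [0,0,0.16,0,0,0,20],
    [0,0,0.16,0,0,0,20],
  ],
)

```text
time_s: 3.32
tool_pos: [431.1, -294.0, 234.0]
orientation: [[0.005, 1.0, 0.005], [1.0, -0.005, -0.003], [-0.003, 0.005, -1.0]]
contact_force: [0.9, 0.1, -0.9]
finger_gap: 27.8
gripper_force: 78.9
```

```bash
python3 - <<'E'
from h import *
p,d=snap('scene');cv2.imwrite('pics/lift.png',cv2.resize(p[60:260,80:230],None,fx=3,fy=3,interpolation=cv2.INTER_CUBIC)[:,:,::-1])
s=robot.get_state();print(s['tool_pos'],s['finger_gap'],s['contact_force'],s['orientation'])
g=np.stack(np.meshgrid(np.arange(512),np.arange(384)),-1).reshape(-1,2)
W=world('scene',d,g).reshape(384,512,3);T=s['tool_pos']
m=(p.min(2)>90)&(np.hypot(W[...,0]-T[0],W[...,1]-T[1])<60)&(W[...,2]>110)&(W[...,2]<300)
n,l,st,c=cv2.connectedComponentsWithStats(m.astype(np.uint8))
for i in range(1,n):
    if st[i,4]>30:
        q=W[l==i];print(c[i],st[i,4],q.min(0),q.max(0))
        for z in range(140,280,15):
            k=q[abs(q[:,2]-z)<7]
            if len(k)>3: print(z,len(k),(np.median(k,0)-T).round(1))
E
```

```text
[ 430.41470324 -293.52828317  231.7160486 ] 28.224471428002005 [-0.02917558 -0.04231884 -1.75467118] [[ 0.00533256  0.99998375  0.00201484]
 [ 0.99998481 -0.00532973 -0.00140753]
 [-0.00139676  0.00202231 -0.99999698]]
[129.808 209.82 ] 500 [ 418.21538915 -313.56963322  161.71777878] [ 452.21058409 -284.72572307  287.86455843]
170 64 [ 12.9 -10.2 -61.4]
185 70 [ 12.7  -8.8 -47. ]
200 69 [ 13.3  -9.5 -32.8]
215 74 [ 13.   -9.8 -16.4]
230 78 [12.5 -8.9 -2.2]
245 37 [  8.9 -15.   12.9]
260 36 [  9.3 -15.4  26.8]
275 41 [  1.9 -12.9  39.6]
```

View pics/lift.png

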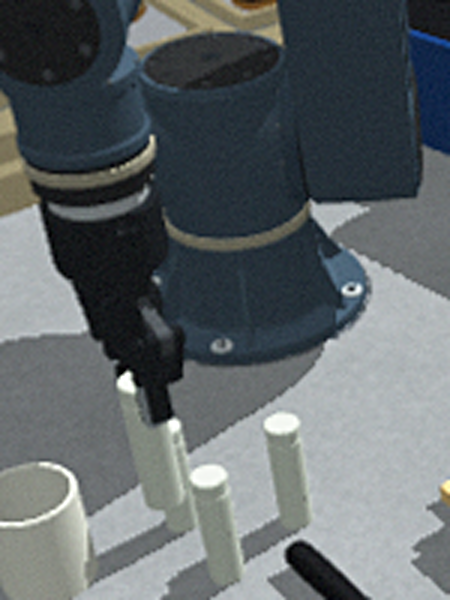

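The lift picture shows the drift hanging upright in the fingers at (150,450), about 5 mm towards -y of the TCP. Carrying it to the rail's near point.

>>> play_rows(
  steps=[
    [0.001,0.02,0,0,0,0,20],
    [0.003,0.06,0,0,0,0,20],
    [0.004,0.1,0,0,0,0,20],
    [0.006,0.14,0,0,0,0,20],
    [0.008,0.18,0,0,0,0,20],
    [0.01,0.22,0,0,0,0,20],
    [0.011,0.26,0,0,0,0,20],
    [0.012,0.3,0,0,0,0,20],
  ],
)

```text
time_s: 4.03
tool_pos: [440.5, 8.6, 228.9]
orientation: [[0.006, 1.0, -0.003], [1.0, -0.006, -0.0], [-0.0, -0.003, -1.0]]
contact_force: [2.3, -0.4, -0.7]
finger_gap: 28.3
gripper_force: 78.9
```

>>> play_rows(
  steps=[
    [0.001,0.03,0,0,0,0,20],
    [0.002,0.055,0,0,0,0,20],
    [0.002,0.068,0,0,0,0,20],
    [0.002,0.068,0,0,0,0,20],
    [0.002,0.068,-0.005,0,0,0,20],
    [0.002,0.068,-0.01,0,0,0,20],
    [0.002,0.068,-0.014,0,0,0,20],
    [0.002,0.068,-0.014,0,0,0,20],
  ],
)

```text
time_s: 4.7
tool_pos: [443.3, 73.8, 215.2]
orientation: [[0.007, 1.0, -0.002], [1.0, -0.007, -0.0], [-0.0, -0.002, -1.0]]
contact_force: [0.6, -0.5, -1.1]
finger_gap: 28.3
gripper_force: 78.9
```

```bash
cat > look.py <<'E'
from h import *
import sys
p,d=snap('scene');cv2.imwrite(sys.argv[1],cv2.resize(p[130:280,200:370],None,fx=4,fy=4,interpolation=cv2.INTER_CUBIC)[:,:,::-1])
s=robot.get_state();T=s['tool_pos'];print(T,s['finger_gap'],s['contact_force'])
g=np.stack(np.meshgrid(np.arange(512),np.arange(384)),-1).reshape(-1,2)
W=world('scene',d,g).reshape(384,512,3)
m=(p.min(2)>90)&(np.hypot(W[...,0]-T[0],W[...,1]-T[1])<40)&(W[...,2]>T[2]-60)&(W[...,2]<T[2]-20)
q=W[m];print('drift off',(np.median(q,0)-T)[:2]-[12.5,-4.5],len(q))
E
python3 look.py pics/near.png
```

```text
[443.48594358  73.85922585 215.76726396] 27.782338075390246 [ 0.27478817  0.43576385 -0.65312885]
drift off [-2.89085424 -7.94507237] 151
```

View pics/near.png

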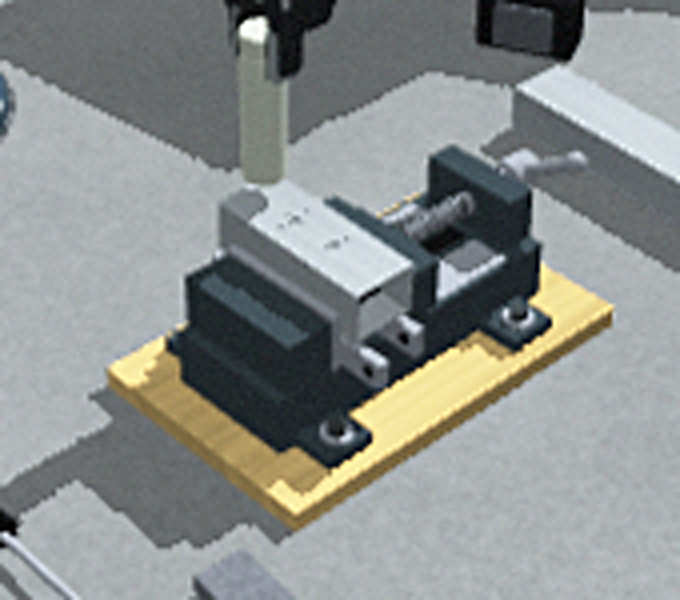

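The picture shows the drift's foot at (262,180), above the middle of the rail's near end. Going down slowly.

>>> play_rows(
  steps=[
    [0.001,0,-0.002,0,0,0,20],
    [0.001,0,-0.004,0,0,0,20],
    [0.001,0,-0.006,0,0,0,20],
    [0.001,0,-0.008,0,0,0,20],
    [0.001,0,-0.009,0,0,0,20],
    [0.001,0,-0.01,0,0,0,20],
    [0.001,0,-0.0105,0,0,0,20],
    [0.001,0,-0.011,0,0,0,20],
  ],
)

```text
time_s: 5.42
tool_pos: [444.9, 74.8, 205.5]
orientation: [[0.005, 1.0, -0.0], [1.0, -0.005, 0.0], [0.0, -0.0, -1.0]]
contact_force: [-0.2, 0.2, -1.0]
finger_gap: 28.0
gripper_force: 78.9
```

>>> play_rows(
  steps=[
    [0,0,-0.0003,0,0,0,20],
    [0,0,-0.0006,0,0,0,20],
    [0,0,-0.0009,0,0,0,20],
    [0,0,-0.0012,0,0,0,20],
    [0,0,-0.0015,0,0,0,20],
  ],
)

```text
time_s: 5.83
tool_pos: [445.0, 74.8, 204.1]
orientation: [[0.005, 1.0, -0.0], [1.0, -0.005, -0.0], [-0.0, -0.0, -1.0]]
contact_force: [-0.4, 0.0, -0.5]
finger_gap: 27.8
gripper_force: 78.9
```

>>> play_rows(
  steps=[
    [0,0,-0.0004,0,0,0,20],
    [0,0,-0.0008,0,0,0,20],
    [0,0,-0.0012,0,0,0,20],
    [0,0,-0.0016,0,0,0,20],
    [0,0,-0.002,0,0,0,20],
  ],
)

```text
time_s: 6.25
tool_pos: [444.9, 74.8, 202.0]
orientation: [[0.005, 1.0, -0.0], [1.0, -0.005, -0.0], [-0.0, -0.0, -1.0]]
contact_force: [0.1, -0.7, -1.2]
finger_gap: 28.2
gripper_force: 78.9
```

>>> play_rows(
  steps=[
    [0,0,-0.0003,0,0,0,20],
    [0,0,-0.0006,0,0,0,20],
    [0,0,-0.0009,0,0,0,20],
    [0,0,-0.0012,0,0,0,20],
  ],
)

```text
time_s: 6.58
tool_pos: [445.0, 74.8, 201.3]
orientation: [[0.005, 1.0, 0.0], [1.0, -0.005, 0.0], [0.0, 0.0, -1.0]]
contact_force: [-1.1, 0.1, 6.6]
finger_gap: 27.9
gripper_force: 79.5
```

Contact at about 201.5. Pressing on in small steps.

>>> play_rows(
  steps=[
    [0,0,-0.0002,0,0,0,20],
    [0,0,-0.0004,0,0,0,20],
    [0,0,-0.0006,0,0,0,20],
    [0,0,-0.0008,0,0,0,20],
    [0,0,-0.001,0,0,0,20],
  ],
)

```text
time_s: 7.0
tool_pos: [444.8, 74.8, 200.4]
orientation: [[0.005, 1.0, 0.0], [1.0, -0.005, 0.0], [0.0, 0.0, -1.0]]
contact_force: [-1.8, 0.5, 6.5]
finger_gap: 27.6
gripper_force: 79.6
```

>>> play_rows(
  steps=[
    [0,0,-0.0003,0,0,0,20],
    [0,0,-0.0006,0,0,0,20],
    [0,0,-0.0009,0,0,0,20],
    [0,0,-0.0012,0,0,0,20],
    [0,0,-0.0015,0,0,0,20],
    [0,0,-0.0018,0,0,0,20],
    [0,0,-0.002,0,0,0,20],
  ],
)

```text
time_s: 7.58
tool_pos: [444.6, 74.8, 198.6]
orientation: [[0.005, 1.0, -0.0], [1.0, -0.005, 0.0], [0.0, -0.0, -1.0]]
contact_force: [-4.9, 0.9, 10.0]
finger_gap: 28.0
gripper_force: 79.7
```

>>> play_rows(
  steps=[
    [0,0,-0.0003,0,0,0,20],
    [0,0,-0.0006,0,0,0,20],
    [0,0,-0.0009,0,0,0,20],
    [0,0,-0.0012,0,0,0,20],
    [0,0,-0.0015,0,0,0,20],
  ],
)

```text
time_s: 8.0
tool_pos: [444.4, 74.8, 197.1]
orientation: [[0.005, 1.0, -0.0], [1.0, -0.005, 0.0], [0.0, -0.0, -1.0]]
contact_force: [-5.5, -0.2, 10.7]
finger_gap: 27.8
gripper_force: 79.8
```

Switching to the far end.

>>> play_rows(
  steps=[
    [0,0,0.005,0,0,0,20],
    [0,0,0.012,0,0,0,20],
    [0.025,0.001,0.012,0,0,0,20],
    [0.055,0.002,0.012,0,0,0,20],
    [0.085,0.003,0.012,0,0,0,20],
    [0.1,0.004,0.012,0,0,0,20],
    [0.1,0.004,0.012,0,0,0,20],
    [0.1,0.004,0.01,0,0,0,20],
  ],
)

```text
time_s: 8.67
tool_pos: [545.4, 78.7, 206.2]
orientation: [[0.005, 1.0, -0.001], [1.0, -0.005, -0.0], [-0.0, -0.001, -1.0]]
contact_force: [-1.0, -0.7, -2.1]
finger_gap: 27.9
gripper_force: 79.2
```

>>> play_rows(
  steps=[
    [0,0,-0.001,0,0,0,20],
    [0,0,-0.002,0,0,0,20],
    [0,0,-0.003,0,0,0,20],
    [0,0,-0.0035,0,0,0,20],
    [0,0,-0.004,0,0,0,20],
  ],
)

```text
time_s: 9.08
tool_pos: [544.6, 78.8, 202.6]
orientation: [[0.005, 1.0, 0.0], [1.0, -0.005, 0.0], [0.0, 0.0, -1.0]]
contact_force: [0.7, -0.2, -0.7]
finger_gap: 27.8
gripper_force: 79.2
```

>>> play_rows(
  steps=[
    [0,0,-0.0004,0,0,0,20],
    [0,0,-0.0008,0,0,0,20],
    [0,0,-0.0012,0,0,0,20],
    [0,0,-0.0016,0,0,0,20],
    [0,0,-0.002,0,0,0,20],
  ],
)

```text
time_s: 9.5
tool_pos: [545.0, 78.8, 200.3]
orientation: [[0.005, 1.0, -0.0], [1.0, -0.005, -0.0], [-0.0, -0.0, -1.0]]
contact_force: [-0.2, 0.2, -1.0]
finger_gap: 28.2
gripper_force: 79.2
```

>>> play_rows(
  steps=[
    [0,0,-0.0003,0,0,0,20],
    [0,0,-0.0006,0,0,0,20],
    [0,0,-0.0009,0,0,0,20],
    [0,0,-0.0012,0,0,0,20],
    [0,0,-0.0015,0,0,0,20],
  ],
)

```text
time_s: 9.92
tool_pos: [545.0, 78.8, 198.9]
orientation: [[0.005, 1.0, -0.0], [1.0, -0.005, 0.0], [0.0, -0.0, -1.0]]
contact_force: [0.0, -0.5, -0.7]
finger_gap: 28.0
gripper_force: 79.2
```

>>> play_rows(
  steps=[
    [0,0,-0.0003,0,0,0,20],
    [0,0,-0.0006,0,0,0,20],
    [0,0,-0.0009,0,0,0,20],
    [0,0,-0.0012,0,0,0,20],
    [0,0,-0.0015,0,0,0,20],
  ],
)

```text
time_s: 10.33
tool_pos: [545.1, 78.8, 197.9]
orientation: [[0.005, 1.0, 0.001], [1.0, -0.005, 0.0], [0.0, 0.001, -1.0]]
contact_force: [-2.3, 0.5, 4.2]
finger_gap: 28.1
gripper_force: 79.3
```

>>> play_rows(
  steps=[
    [0,0,-0.0003,0,0,0,20],
    [0,0,-0.0006,0,0,0,20],
    [0,0,-0.0009,0,0,0,20],
    [0,0,-0.0012,0,0,0,20],
    [0,0,-0.0014,0,0,0,20],
  ],
)

```text
time_s: 10.75
tool_pos: [545.4, 78.9, 196.8]
orientation: [[0.005, 1.0, 0.002], [1.0, -0.005, 0.0], [0.0, 0.002, -1.0]]
contact_force: [-0.7, -0.7, 7.6]
finger_gap: 28.2
gripper_force: 79.7
```

>>> play_rows(
  steps=[
    [0,0,-0.0003,0,0,0,20],
    [0,0,-0.0006,0,0,0,20],
    [0,0,-0.0009,0,0,0,20],
    [0,0,-0.0011,0,0,0,20],
  ],
)

```text
time_s: 11.08
tool_pos: [545.6, 78.8, 196.0]
orientation: [[0.005, 1.0, 0.002], [1.0, -0.005, 0.0], [0.0, 0.002, -1.0]]
contact_force: [-1.5, -0.1, 8.9]
finger_gap: 28.2
gripper_force: 80.1
```

>>> play_rows(
  steps=[
    [0,0,-0.0003,0,0,0,20],
    [0,0,-0.0006,0,0,0,20],
    [0,0,-0.0009,0,0,0,20],
    [0,0,-0.001,0,0,0,20],
  ],
)

```text
time_s: 11.42
tool_pos: [545.8, 78.9, 195.1]
orientation: [[0.005, 1.0, 0.003], [1.0, -0.005, 0.0], [0.0, 0.003, -1.0]]
contact_force: [-0.3, 0.1, 9.4]
finger_gap: 28.1
gripper_force: 80.0
```

>>> play_rows(
  steps=[
    [0,0,0.004,0,0,0,20],
    [0,0,0.01,0,0,0,20],
    [-0.025,-0.001,0.01,0,0,0,20],
    [-0.055,-0.002,0.01,0,0,0,20],
    [-0.085,-0.003,0.01,0,0,0,20],
    [-0.1,-0.004,0.01,0,0,0,20],
    [-0.1,-0.004,0.009,0,0,0,20],
    [-0.1,-0.004,0.007,0,0,0,20],
  ],
)

```text
time_s: 12.08
tool_pos: [445.0, 74.8, 201.6]
orientation: [[0.005, 1.0, 0.002], [1.0, -0.005, 0.0], [0.0, 0.002, -1.0]]
contact_force: [0.7, 0.3, -1.7]
finger_gap: 28.3
gripper_force: 79.5
```

>>> play_rows(
  steps=[
    [0,0,-0.0005,0,0,0,20],
    [0,0,-0.001,0,0,0,20],
    [0,0,-0.0015,0,0,0,20],
    [0,0,-0.002,0,0,0,20],
    [0,0,-0.0024,0,0,0,20],
    [0,0,-0.0027,0,0,0,20],
    [0,0,-0.003,0,0,0,20],
  ],
)

```text
time_s: 12.67
tool_pos: [445.0, 74.8, 197.7]
orientation: [[0.005, 1.0, -0.0], [1.0, -0.005, -0.0], [-0.0, -0.0, -1.0]]
contact_force: [-0.4, 0.4, -0.9]
finger_gap: 28.3
gripper_force: 79.5
```

>>> play_rows(
  steps=[
    [0,0,-0.0003,0,0,0,20],
    [0,0,-0.0006,0,0,0,20],
    [0,0,-0.0009,0,0,0,20],
    [0,0,-0.0012,0,0,0,20],
  ],
)

```text
time_s: 13.0
tool_pos: [445.0, 74.8, 197.2]
orientation: [[0.005, 1.0, 0.001], [1.0, -0.005, 0.0], [0.0, 0.001, -1.0]]
contact_force: [-1.3, -0.5, 6.4]
finger_gap: 27.8
gripper_force: 80.2
```

>>> play_rows(
  steps=[
    [0,0,-0.0003,0,0,0,20],
    [0,0,-0.0006,0,0,0,20],
    [0,0,-0.0009,0,0,0,20],
    [0,0,-0.0012,0,0,0,20],
  ],
)

```text
time_s: 13.33
tool_pos: [444.8, 74.8, 196.0]
orientation: [[0.005, 1.0, 0.0], [1.0, -0.005, 0.0], [0.0, 0.0, -1.0]]
contact_force: [-2.5, -0.1, 6.7]
finger_gap: 27.7
gripper_force: 80.2
```

>>> play_rows(
  steps=[
    [0,0,-0.0002,0,0,0,20],
    [0,0,-0.0004,0,0,0,20],
    [0,0,-0.0006,0,0,0,20],
    [0,0,-0.0008,0,0,0,20],
  ],
)

```text
time_s: 13.67
tool_pos: [444.7, 74.8, 195.5]
orientation: [[0.005, 1.0, 0.0], [1.0, -0.005, 0.0], [0.0, 0.0, -1.0]]
contact_force: [-4.0, -0.4, 9.8]
finger_gap: 28.3
gripper_force: 80.3
```

>>> play_rows(
  steps=[
    [0,0,-0.0002,0,0,0,20],
    [0,0,-0.0004,0,0,0,20],
    [0,0,-0.0006,0,0,0,20],
    [0,0,-0.0008,0,0,0,20],
  ],
)

```text
time_s: 14.0
tool_pos: [444.6, 74.8, 194.7]
orientation: [[0.005, 1.0, 0.0], [1.0, -0.005, 0.0], [0.0, 0.0, -1.0]]
contact_force: [-4.2, 0.5, 9.7]
finger_gap: 27.9
gripper_force: 80.3
```

>>> play_rows(
  steps=[
    [0,0,-0.0002,0,0,0,20],
    [0,0,-0.0004,0,0,0,20],
    [0,0,-0.0006,0,0,0,20],
  ],
)

```text
time_s: 14.25
tool_pos: [444.6, 74.8, 194.1]
orientation: [[0.005, 1.0, 0.0], [1.0, -0.005, 0.0], [0.0, 0.0, -1.0]]
contact_force: [-5.3, -0.2, 10.8]
finger_gap: 27.7
gripper_force: 80.4
```

>>> play_rows(
  steps=[
    [0,0,-0.0002,0,0,0,20],
    [0,0,-0.0004,0,0,0,20],
    [0,0,-0.0006,0,0,0,20],
  ],
)

```text
time_s: 14.5
tool_pos: [444.5, 74.8, 193.5]
orientation: [[0.005, 1.0, 0.0], [1.0, -0.005, 0.0], [0.0, 0.0, -1.0]]
contact_force: [-4.5, 0.4, 9.2]
finger_gap: 27.8
gripper_force: 80.4
```

>>> play_rows(
  steps=[
    [0,0,-0.0002,0,0,0,20],
    [0,0,-0.0004,0,0,0,20],
  ],
)

```text
time_s: 14.67
tool_pos: [444.5, 74.8, 193.3]
orientation: [[0.005, 1.0, 0.0], [1.0, -0.005, 0.0], [0.0, 0.0, -1.0]]
contact_force: [-4.8, -0.0, 14.9]
finger_gap: 28.1
gripper_force: 81.1
```

The force jumped, so the near end is probably touching the parallels. Back to the far end.

>>> play_rows(
  steps=[
    [0,0,0.004,0,0,0,20],
    [0,0,0.012,0,0,0,20],
    [0.025,0.001,0.012,0,0,0,20],
    [0.055,0.002,0.012,0,0,0,20],
    [0.085,0.003,0.012,0,0,0,20],
    [0.1,0.004,0.012,0,0,0,20],
    [0.1,0.004,0.01,0,0,0,20],
    [0.1,0.004,0.007,0,0,0,20],
  ],
)

```text
time_s: 15.33
tool_pos: [545.3, 78.8, 198.9]
orientation: [[0.005, 1.0, -0.001], [1.0, -0.005, -0.0], [-0.0, -0.001, -1.0]]
contact_force: [-0.8, 0.4, -1.3]
finger_gap: 27.9
gripper_force: 79.4
```

>>> play_rows(
  steps=[
    [0,0,-0.0005,0,0,0,20],
    [0,0,-0.001,0,0,0,20],
    [0,0,-0.0014,0,0,0,20],
    [0,0,-0.0018,0,0,0,20],
    [0,0,-0.0022,0,0,0,20],
    [0,0,-0.0025,0,0,0,20],
  ],
)

```text
time_s: 15.83
tool_pos: [544.8, 78.8, 197.0]
orientation: [[0.005, 1.0, 0.0], [1.0, -0.005, 0.0], [0.0, 0.0, -1.0]]
contact_force: [0.2, -0.1, -1.7]
finger_gap: 27.8
gripper_force: 79.4
```

>>> play_rows(
  steps=[
    [0,0,-0.0003,0,0,0,20],
    [0,0,-0.0006,0,0,0,20],
    [0,0,-0.0009,0,0,0,20],
    [0,0,-0.0012,0,0,0,20],
  ],
)

```text
time_s: 16.17
tool_pos: [545.0, 78.8, 195.5]
orientation: [[0.005, 1.0, -0.0], [1.0, -0.005, -0.0], [-0.0, -0.0, -1.0]]
contact_force: [0.4, 0.4, -1.6]
finger_gap: 28.0
gripper_force: 79.4
```

>>> play_rows(
  steps=[
    [0,0,-0.0003,0,0,0,20],
    [0,0,-0.0006,0,0,0,20],
    [0,0,-0.0009,0,0,0,20],
  ],
)

```text
time_s: 16.42
tool_pos: [544.9, 78.8, 194.9]
orientation: [[0.005, 1.0, 0.0], [1.0, -0.005, 0.0], [0.0, 0.0, -1.0]]
contact_force: [-0.3, -0.4, 4.9]
finger_gap: 28.2
gripper_force: 79.6
```

>>> play_rows(
  steps=[
    [0,0,-0.0003,0,0,0,20],
    [0,0,-0.0006,0,0,0,20],
    [0,0,-0.0008,0,0,0,20],
  ],
)

```text
time_s: 16.67
tool_pos: [545.1, 78.8, 194.4]
orientation: [[0.005, 1.0, 0.001], [1.0, -0.005, 0.0], [0.0, 0.001, -1.0]]
contact_force: [-0.2, 0.1, 5.7]
finger_gap: 27.7
gripper_force: 79.7
```

>>> play_rows(
  steps=[
    [0,0,-0.0002,0,0,0,20],
    [0,0,-0.0004,0,0,0,20],
  ],
)

```text
time_s: 16.83
tool_pos: [545.2, 78.8, 194.1]
orientation: [[0.005, 1.0, 0.001], [1.0, -0.005, 0.0], [0.0, 0.001, -1.0]]
contact_force: [-1.6, -0.9, 6.2]
finger_gap: 27.8
gripper_force: 79.8
```

>>> play_rows(
  steps=[
    [0,0,-0.0002,0,0,0,20],
    [0,0,-0.0004,0,0,0,20],
    [0,0,-0.0006,0,0,0,20],
  ],
)

```text
time_s: 17.08
tool_pos: [545.4, 78.8, 193.6]
orientation: [[0.005, 1.0, 0.001], [1.0, -0.005, 0.0], [0.0, 0.001, -1.0]]
contact_force: [-0.5, 0.4, 6.2]
finger_gap: 28.3
gripper_force: 79.9
```

>>> play_rows(
  steps=[
    [0,0,-0.0002,0,0,0,20],
    [0,0,-0.0004,0,0,0,20],
  ],
)

```text
time_s: 17.25
tool_pos: [545.4, 78.8, 193.2]
orientation: [[0.005, 1.0, 0.001], [1.0, -0.005, 0.0], [0.0, 0.001, -1.0]]
contact_force: [-0.4, -0.2, 6.7]
finger_gap: 28.2
gripper_force: 79.9
```

>>> play_rows(
  steps=[
    [0,0,-0.0001,0,0,0,20],
    [0,0,-0.0002,0,0,0,20],
  ],
)

```text
time_s: 17.42
tool_pos: [545.5, 78.8, 193.1]
orientation: [[0.005, 1.0, 0.002], [1.0, -0.005, 0.0], [0.0, 0.002, -1.0]]
contact_force: [-0.8, -0.9, 7.1]
finger_gap: 27.9
gripper_force: 79.9
```

>>> play_rows(
  steps=[
    [0,0,-0.0002,0,0,0,20],
    [0,0,-0.0004,0,0,0,20],
  ],
)

```text
time_s: 17.58
tool_pos: [545.5, 78.9, 193.1]
orientation: [[0.005, 1.0, 0.002], [1.0, -0.005, 0.0], [0.0, 0.002, -1.0]]
contact_force: [-2.3, -0.3, 11.2]
finger_gap: 28.1
gripper_force: 80.6
```

>>> play_rows(
  steps=[
    [0,0,-0.0002,0,0,0,20],
    [0,0,-0.0003,0,0,0,20],
  ],
)

```text
time_s: 17.75
tool_pos: [545.5, 78.9, 193.0]
orientation: [[0.005, 1.0, 0.002], [1.0, -0.005, 0.0], [0.0, 0.002, -1.0]]
contact_force: [-2.3, 0.9, 12.3]
finger_gap: 28.1
gripper_force: 81.0
```

>>> play_rows(
  steps=[
    [0,0,-0.0002,0,0,0,20],
    [0,0,-0.0002,0,0,0,20],
  ],
)

```text
time_s: 17.92
tool_pos: [545.5, 78.8, 193.0]
orientation: [[0.005, 1.0, 0.003], [1.0, -0.005, 0.0], [0.0, 0.003, -1.0]]
contact_force: [-2.1, 0.5, 13.2]
finger_gap: 28.4
gripper_force: 81.1
```

>>> play_rows(
  steps=[
    [0,0,-0.0002,0,0,0,20],
    [0,0,-0.0004,0,0,0,20],
    [0,0,-0.0005,0,0,0,20],
  ],
)

```text
time_s: 18.17
tool_pos: [545.6, 78.9, 193.0]
orientation: [[0.005, 1.0, 0.003], [1.0, -0.005, 0.001], [0.001, 0.003, -1.0]]
contact_force: [-3.5, -1.0, 18.3]
finger_gap: 27.7
gripper_force: 81.6
```

>>> play_rows(
  steps=[
    [0,0,-0.0002,0,0,0,20],
    [0,0,-0.0004,0,0,0,20],
    [0,0,-0.0004,0,0,0,20],
  ],
)

```text
time_s: 18.42
tool_pos: [545.7, 78.9, 192.9]
orientation: [[0.005, 1.0, 0.004], [1.0, -0.005, 0.001], [0.001, 0.004, -1.0]]
contact_force: [-3.8, -0.6, 19.1]
finger_gap: 28.0
gripper_force: 81.9
```

The far end is solid at 19 N. Now pressing the near end again.

>>> play_rows(
  steps=[
    [0,0,0.004,0,0,0,20],
    [0,0,0.009,0,0,0,20],
    [-0.025,-0.001,0.009,0,0,0,20],
    [-0.055,-0.002,0.009,0,0,0,20],
    [-0.085,-0.003,0.009,0,0,0,20],
    [-0.1,-0.004,0.008,0,0,0,20],
    [-0.1,-0.004,0.006,0,0,0,20],
    [-0.1,-0.004,0.005,0,0,0,20],
  ],
)

```text
time_s: 19.08
tool_pos: [444.8, 74.8, 195.7]
orientation: [[0.005, 1.0, 0.001], [1.0, -0.005, 0.0], [0.0, 0.001, -1.0]]
contact_force: [1.3, -0.4, -2.1]
finger_gap: 27.7
gripper_force: 79.6
```

>>> play_rows(
  steps=[
    [0,0,-0.0003,0,0,0,20],
    [0,0,-0.0006,0,0,0,20],
    [0,0,-0.0009,0,0,0,20],
    [0,0,-0.0012,0,0,0,20],
  ],
)

```text
time_s: 19.42
tool_pos: [445.5, 74.8, 194.0]
orientation: [[0.005, 1.0, -0.001], [1.0, -0.005, -0.0], [-0.0, -0.001, -1.0]]
contact_force: [-0.9, 1.0, -1.1]
finger_gap: 28.2
gripper_force: 79.6
```

>>> play_rows(
  steps=[
    [0,0,-0.0003,0,0,0,20],
    [0,0,-0.0006,0,0,0,20],
    [0,0,-0.0009,0,0,0,20],
  ],
)

```text
time_s: 19.67
tool_pos: [445.2, 74.8, 193.5]
orientation: [[0.005, 1.0, 0.0], [1.0, -0.005, 0.0], [0.0, 0.0, -1.0]]
contact_force: [-0.9, -0.3, 5.3]
finger_gap: 28.0
gripper_force: 79.7
```

>>> play_rows(
  steps=[
    [0,0,-0.0002,0,0,0,20],
    [0,0,-0.0004,0,0,0,20],
  ],
)

```text
time_s: 19.83
tool_pos: [445.1, 74.8, 193.4]
orientation: [[0.005, 1.0, 0.001], [1.0, -0.005, 0.0], [0.0, 0.001, -1.0]]
contact_force: [-1.4, 0.1, 7.2]
finger_gap: 27.9
gripper_force: 79.9
```

>>> play_rows(
  steps=[
    [0,0,-0.0002,0,0,0,20],
    [0,0,-0.0004,0,0,0,20],
  ],
)

```text
time_s: 20.0
tool_pos: [445.1, 74.8, 193.3]
orientation: [[0.005, 1.0, 0.001], [1.0, -0.005, 0.0], [0.0, 0.001, -1.0]]
contact_force: [-2.7, -0.5, 9.6]
finger_gap: 27.9
gripper_force: 80.2
```

>>> play_rows(
  steps=[
    [0,0,-0.0002,0,0,0,20],
    [0,0,-0.0003,0,0,0,20],
  ],
)

```text
time_s: 20.17
tool_pos: [445.1, 74.8, 193.1]
orientation: [[0.005, 1.0, 0.001], [1.0, -0.005, 0.0], [0.0, 0.001, -1.0]]
contact_force: [-3.1, 0.4, 10.0]
finger_gap: 28.1
gripper_force: 80.3
```

>>> play_rows(
  steps=[
    [0,0,-0.0002,0,0,0,20],
    [0,0,-0.0004,0,0,0,20],
  ],
)

```text
time_s: 20.33
tool_pos: [445.1, 74.8, 193.0]
orientation: [[0.005, 1.0, 0.001], [1.0, -0.005, 0.0], [0.0, 0.001, -1.0]]
contact_force: [-3.6, -1.3, 15.1]
finger_gap: 28.2
gripper_force: 81.2
```

>>> play_rows(
  steps=[
    [0,0,-0.0002,0,0,0,20],
    [0,0,-0.0004,0,0,0,20],
  ],
)

```text
time_s: 20.5
tool_pos: [445.1, 74.9, 193.0]
orientation: [[0.005, 1.0, 0.002], [1.0, -0.005, 0.0], [0.0, 0.002, -1.0]]
contact_force: [-4.4, 0.0, 17.9]
finger_gap: 27.7
gripper_force: 81.7
```

>>> play_rows(
  steps=[
    [0,0,-0.0002,0,0,0,20],
    [0,0,-0.0003,0,0,0,20],
    [0,0,-0.0003,0,0,0,20],
  ],
)

```text
time_s: 20.75
tool_pos: [445.1, 74.9, 193.0]
orientation: [[0.005, 1.0, 0.002], [1.0, -0.005, 0.0], [0.0, 0.002, -1.0]]
contact_force: [-5.6, 0.5, 18.3]
finger_gap: 28.0
gripper_force: 81.9
```

>>> play_rows(
  steps=[
    [0,0,0.004,0,0,0,20],
    [0,0,0.009,0,0,0,20],
    [0.025,0.001,0.009,0,0,0,20],
    [0.055,0.002,0.009,0,0,0,20],
    [0.085,0.003,0.009,0,0,0,20],
    [0.1,0.004,0.008,0,0,0,20],
    [0.1,0.004,0.006,0,0,0,20],
    [0.1,0.004,0.005,0,0,0,20],
  ],
)

```text
time_s: 21.42
tool_pos: [544.9, 78.7, 195.2]
orientation: [[0.005, 1.0, -0.002], [1.0, -0.005, -0.0], [-0.0, -0.002, -1.0]]
contact_force: [0.1, -0.1, -2.4]
finger_gap: 27.7
gripper_force: 79.6
```

>>> play_rows(
  steps=[
    [0,0,-0.0003,0,0,0,20],
    [0,0,-0.0006,0,0,0,20],
    [0,0,-0.0009,0,0,0,20],
    [0,0,-0.0012,0,0,0,20],
  ],
)

```text
time_s: 21.75
tool_pos: [544.4, 78.8, 195.4]
orientation: [[0.005, 1.0, 0.0], [1.0, -0.005, 0.0], [0.0, 0.0, -1.0]]
contact_force: [-0.3, -0.2, -1.1]
finger_gap: 28.0
gripper_force: 79.6
```

>>> play_rows(
  steps=[
    [0,0,-0.0003,0,0,0,20],
    [0,0,-0.0006,0,0,0,20],
    [0,0,-0.0009,0,0,0,20],
  ],
)

```text
time_s: 22.0
tool_pos: [544.8, 78.8, 194.2]
orientation: [[0.005, 1.0, 0.0], [1.0, -0.005, 0.0], [0.0, 0.0, -1.0]]
contact_force: [-1.0, -1.0, -1.7]
finger_gap: 27.8
gripper_force: 79.6
```

>>> play_rows(
  steps=[
    [0,0,-0.0002,0,0,0,20],
    [0,0,-0.0004,0,0,0,20],
    [0,0,-0.0006,0,0,0,20],
  ],
)

```text
time_s: 22.25
tool_pos: [545.0, 78.7, 193.4]
orientation: [[0.005, 1.0, -0.0], [1.0, -0.005, -0.0], [-0.0, -0.0, -1.0]]
contact_force: [0.0, 0.1, -1.9]
finger_gap: 28.2
gripper_force: 79.6
```

Contact should come at about 193.2, and there is none yet, so the far end has not lifted. Next a light press here, then a final press in the middle.

>>> play_rows(
  steps=[
    [0,0,-0.0003,0,0,0,20],
    [0,0,-0.0006,0,0,0,20],
    [0,0,-0.0009,0,0,0,20],
  ],
)

```text
time_s: 22.5
tool_pos: [545.0, 78.8, 193.1]
orientation: [[0.005, 1.0, 0.0], [1.0, -0.005, 0.0], [0.0, 0.0, -1.0]]
contact_force: [-2.3, -0.7, 7.5]
finger_gap: 27.9
gripper_force: 80.0
```

>>> play_rows(
  steps=[
    [0,0,-0.0002,0,0,0,20],
    [0,0,-0.0004,0,0,0,20],
  ],
)

```text
time_s: 22.67
tool_pos: [545.0, 78.8, 193.0]
orientation: [[0.005, 1.0, 0.001], [1.0, -0.005, 0.0], [0.0, 0.001, -1.0]]
contact_force: [-3.7, -0.3, 10.0]
finger_gap: 28.2
gripper_force: 80.4
```

>>> play_rows(
  steps=[
    [0,0,-0.0002,0,0,0,20],
    [0,0,-0.0004,0,0,0,20],
  ],
)

```text
time_s: 22.83
tool_pos: [545.0, 78.8, 193.0]
orientation: [[0.005, 1.0, 0.001], [1.0, -0.005, 0.0], [0.0, 0.001, -1.0]]
contact_force: [-4.8, 0.5, 12.8]
finger_gap: 28.0
gripper_force: 81.0
```

>>> play_rows(
  steps=[
    [0,0,0.004,0,0,0,20],
    [-0.01,0,0.006,0,0,0,20],
    [-0.03,-0.001,0.006,0,0,0,20],
    [-0.05,-0.002,0.006,0,0,0,20],
    [-0.05,-0.002,0.005,0,0,0,20],
    [-0.05,-0.002,0.004,0,0,0,20],
    [-0.05,-0.002,0.003,0,0,0,20],
  ],
)

```text
time_s: 23.42
tool_pos: [495.2, 76.8, 195.0]
orientation: [[0.005, 1.0, 0.001], [1.0, -0.005, 0.0], [0.0, 0.001, -1.0]]
contact_force: [1.7, 0.5, -0.9]
finger_gap: 27.9
gripper_force: 79.7
```

>>> play_rows(
  steps=[
    [0,0,-0.0004,0,0,0,20],
    [0,0,-0.0008,0,0,0,20],
    [0,0,-0.0012,0,0,0,20],
    [0,0,-0.0016,0,0,0,20],
    [0,0,-0.002,0,0,0,20],
  ],
)

```text
time_s: 23.83
tool_pos: [495.3, 76.8, 193.1]
orientation: [[0.005, 1.0, 0.0], [1.0, -0.005, 0.0], [0.0, 0.0, -1.0]]
contact_force: [-1.8, -0.5, 6.8]
finger_gap: 28.1
gripper_force: 80.0
```

>>> play_rows(
  steps=[
    [0,0,-0.0003,0,0,0,20],
    [0,0,-0.0006,0,0,0,20],
    [0,0,-0.0008,0,0,0,20],
  ],
)

```text
time_s: 24.08
tool_pos: [495.3, 76.8, 193.0]
orientation: [[0.005, 1.0, 0.001], [1.0, -0.005, 0.0], [0.0, 0.001, -1.0]]
contact_force: [-3.3, -0.1, 12.2]
finger_gap: 28.0
gripper_force: 80.8
```

>>> play_rows(
  steps=[
    [0,0,-0.0003,0,0,0,20],
    [0,0,-0.0006,0,0,0,20],
    [0,0,-0.0007,0,0,0,20],
  ],
)

```text
time_s: 24.33
tool_pos: [495.3, 76.9, 193.0]
orientation: [[0.005, 1.0, 0.002], [1.0, -0.005, 0.0], [0.0, 0.002, -1.0]]
contact_force: [-4.3, -0.5, 17.5]
finger_gap: 28.2
gripper_force: 81.6
```

>>> play_rows(
  steps=[
    [0,0,-0.0003,0,0,0,20],
    [0,0,-0.0005,0,0,0,20],
    [0,0,-0.0005,0,0,0,20],
  ],
)

```text
time_s: 24.58
tool_pos: [495.4, 76.9, 193.0]
orientation: [[0.005, 1.0, 0.003], [1.0, -0.005, 0.001], [0.001, 0.003, -1.0]]
contact_force: [-5.8, -0.7, 20.4]
finger_gap: 27.6
gripper_force: 82.1
```

The rail sits solidly at the near end, far end and middle, and all three readings agree. Now returning the drift to its spot.

>>> play_rows(
  steps=[
    [0,0,0.004,0,0,0,20],
    [0,0,0.02,0,0,0,20],
    [0,0,0.042,0,0,0,20],
    [-0.007,-0.035,0.042,0,0,0,20],
    [-0.014,-0.073,0.042,0,0,0,20],
    [-0.021,-0.111,0.042,0,0,0,20],
    [-0.028,-0.149,0.042,0,0,0,20],
    [-0.035,-0.187,0.042,0,0,0,20],
  ],
)

```text
time_s: 25.25
tool_pos: [459.4, -111.7, 232.8]
orientation: [[0.005, 1.0, 0.0], [1.0, -0.005, -0.0], [-0.0, 0.0, -1.0]]
contact_force: [1.4, 0.1, -1.1]
finger_gap: 27.9
gripper_force: 79.6
```

>>> play_rows(
  steps=[
    [-0.007,-0.038,0,0,0,0,20],
    [-0.014,-0.076,0,0,0,0,20],
    [-0.021,-0.114,0,0,0,0,20],
    [-0.026,-0.152,0,0,0,0,20],
    [-0.029,-0.175,0,0,0,0,20],
    [-0.03,-0.184,0,0,0,0,20],
    [-0.03,-0.184,0,0,0,0,20],
    [-0.03,-0.184,0,0,0,0,20],
  ],
)

```text
time_s: 25.92
tool_pos: [429.8, -294.0, 232.4]
orientation: [[0.006, 1.0, -0.001], [1.0, -0.006, 0.001], [0.001, -0.001, -1.0]]
contact_force: [-0.5, -0.0, -1.5]
finger_gap: 28.2
gripper_force: 79.6
```

```bash
python3 - <<'E'
from h import *
s=robot.get_state();T=s['tool_pos'];print(s['time_s'],T,s['contact_force'])
p,d=snap('scene')
g=np.stack(np.meshgrid(np.arange(512),np.arange(384)),-1).reshape(-1,2)
W=world('scene',d,g).reshape(384,512,3)
m=(p.min(2)>90)&(np.hypot(W[...,0]-T[0],W[...,1]-T[1])<40)&(W[...,2]>120)
q=W[m]
for z in (175,190,205,220): k=q[abs(q[:,2]-z)<8];print(z,(np.median(k,0)-T).round(1))
print('bottom',np.percentile(q[:,2],1)-T[2])
m=(abs(W[...,0]-494)<75)&(abs(W[...,1]-72)<40)&(p.min(2)>120)&(W[...,2]>112);q=W[m]
c=np.array([494.5,72.]);a=np.deg2rad(2.3);u=(q[:,:2]-c)@[np.cos(a),np.sin(a)]
for x in(-50,0,50):
    k=q[abs(u-x)<12];print('rail z at',x,np.median(k[:,2]),len(k))
cv2.imwrite('pics/after.png',cv2.resize(p[140:260,230:370],None,fx=5,fy=5,interpolation=cv2.INTER_CUBIC)[:,:,::-1])
E
```

```text
25.9167 [ 429.81689906 -293.96269811  232.42309948] [-0.45734059 -0.04440918 -1.49941879]
175 [ 12.4  -8.3 -57.9]
190 [ 12.2  -9.3 -42.5]
205 [ 12.1  -8.8 -27.8]
220 [ 11.7  -9.2 -12.4]
bottom -69.98242365013323
rail z at -50 120.26190284700806 109
rail z at 0 119.95885606467937 109
rail z at 50 120.2012606653634 119
```

View pics/after.png

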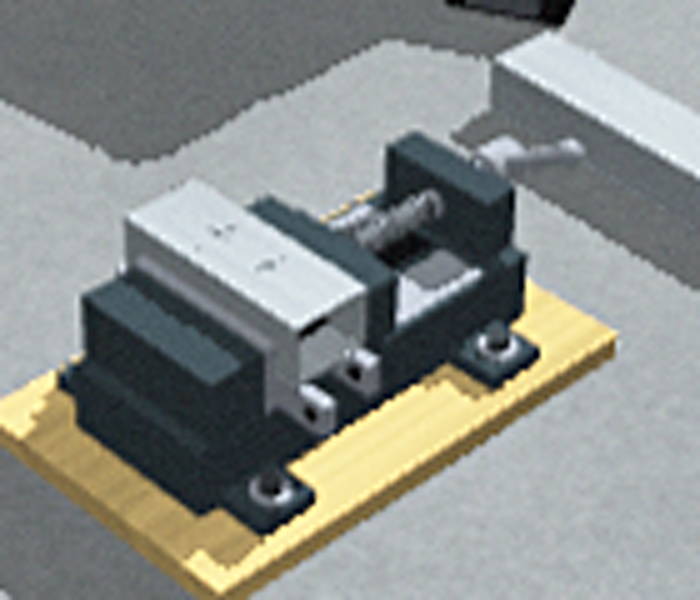

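The rail lies level, with its top at about 120 mm along its length, and the parallel ends at (318,408) and (360,370) meet its underside. The drift hangs vertical. Setting it down now.

>>> play_rows(
  steps=[
    [0,0,-0.03,0,0,0,20],
    [0,0,-0.065,0,0,0,20],
    [0,0,-0.1,0,0,0,20],
    [0,0,-0.13,0,0,0,20],
    [0,0,-0.15,0,0,0,20],
    [0,0,-0.155,0,0,0,20],
    [0,0,-0.156,0,0,0,20],
    [0,0,-0.157,0,0,0,20],
  ],
)

```text
time_s: 26.63
tool_pos: [430.8, -293.7, 76.8]
orientation: [[0.004, 1.0, 0.001], [1.0, -0.004, -0.0], [-0.0, 0.001, -1.0]]
contact_force: [0.8, 0.7, -0.4]
finger_gap: 28.0
gripper_force: 79.6
```

>>> play_rows(
  steps=[
    [0,0,-0.0004,0,0,0,20],
    [0,0,-0.0008,0,0,0,20],
    [0,0,-0.0012,0,0,0,20],
    [0,0,-0.0016,0,0,0,20],
  ],
)

```text
time_s: 26.97
tool_pos: [430.3, -294.5, 74.9]
orientation: [[0.005, 1.0, 0.001], [1.0, -0.005, -0.001], [-0.001, 0.001, -1.0]]
contact_force: [-1.0, -0.0, -0.8]
finger_gap: 27.8
gripper_force: 79.6
```

>>> play_rows(
  steps=[
    [0,0,-0.0004,0,0,0,20],
    [0,0,-0.0008,0,0,0,20],
    [0,0,-0.0012,0,0,0,20],
  ],
)

```text
time_s: 27.22
tool_pos: [429.9, -294.3, 73.0]
orientation: [[0.005, 1.0, -0.0], [1.0, -0.005, -0.0], [-0.0, -0.0, -1.0]]
contact_force: [0.2, -0.3, -0.2]
finger_gap: 28.0
gripper_force: 79.6
```

>>> play_rows(
  steps=[
    [0,0,-0.0004,0,0,0,20],
    [0,0,-0.0008,0,0,0,20],
    [0,0,-0.001,0,0,0,20],
    [0,0,-0.001,0,0,0,20],
  ],
)

```text
time_s: 27.55
tool_pos: [429.9, -294.3, 72.2]
orientation: [[0.005, 1.0, -0.0], [1.0, -0.005, -0.0], [-0.0, -0.0, -1.0]]
contact_force: [-0.9, 0.4, 2.1]
finger_gap: 28.1
gripper_force: 80.0
```

>>> play_rows(
  steps=[
    [0,0,-0.0003,0,0,0,20],
    [0,0,-0.0006,0,0,0,20],
    [0,0,-0.0008,0,0,0,20],
  ],
)

```text
time_s: 27.8
tool_pos: [430.0, -294.5, 72.1]
orientation: [[0.005, 1.0, 0.0], [1.0, -0.005, -0.001], [-0.001, 0.0, -1.0]]
contact_force: [-3.6, 0.9, 14.5]
finger_gap: 28.1
gripper_force: 81.1
```

Standing on the counter. Easing off, then opening gradually and rising.

>>> play_rows(
  steps=[
    [0,0,0.0006,0,0,0,20],
    [0,0,0.0006,0,0,0,33],
    [0,0,0.0006,0,0,0,37],
    [0,0,0.0006,0,0,0,42],
    [0,0,0.0006,0,0,0,50],
    [0,0,0.0006,0,0,0,60],
    [0,0,0.0006,0,0,0,75],
    [0,0,0.0006,0,0,0,75],
  ],
)

```text
time_s: 28.47
tool_pos: [429.9, -294.2, 71.7]
orientation: [[0.005, 1.0, -0.0], [1.0, -0.005, 0.0], [0.0, -0.0, -1.0]]
contact_force: [-0.1, 0.3, 0.4]
finger_gap: 63.9
gripper_force: 0.0
```

>>> play_rows(
  steps=[
    [0,0,0,0,0,0,75],
    [0,0,0.005,0,0,0,75],
    [0,0,0.02,0,0,0,75],
    [0,0,0.045,0,0,0,75],
    [0,0,0.08,0,0,0,75],
    [0,0,0.12,0,0,0,75],
    [0,0,0.15,0,0,0,75],
    [0,0,0.15,0,0,0,75],
  ],
)

```text
time_s: 29.13
tool_pos: [432.1, -295.7, 228.4]
orientation: [[0.005, 1.0, 0.008], [1.0, -0.005, -0.005], [-0.005, 0.008, -1.0]]
contact_force: [0.5, -0.1, -0.2]
finger_gap: 64.2
gripper_force: 0.0
```

>>> play_rows(
  steps=[
    [0,0,0,0,0,0,75],
    [0,0,0,0,0,0,75],
    [0,0,0,0,0,0,75],
    [0,0,0,0,0,0,75],
  ],
)

```text
time_s: 29.47
tool_pos: [429.3, -293.8, 220.5]
orientation: [[0.005, 1.0, -0.002], [1.0, -0.005, 0.001], [0.001, -0.002, -1.0]]
contact_force: [-0.0, -0.9, -0.4]
finger_gap: 63.9
gripper_force: 0.0
```

```bash
python3 - <<'E'
from h import *
p,d=snap('scene');cv2.imwrite('pics/end.png',cv2.resize(p[90:360,40:400],(800,600),interpolation=cv2.INTER_CUBIC)[:,:,::-1])
print(robot.get_state()['tool_pos'])
E
```

```text
[ 429.3977393  -293.89232076  220.60978515]
```

View pics/end.png

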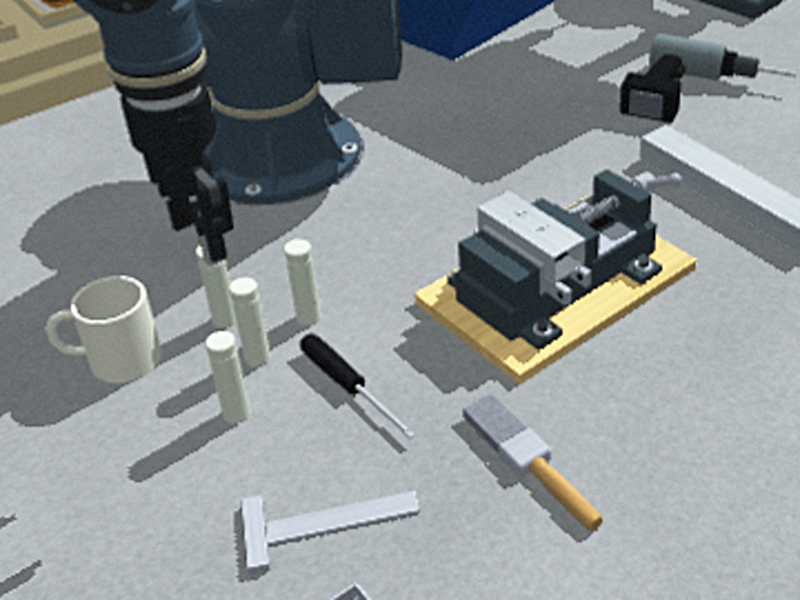

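The drift stands upright at (228,378), the rail is seated in the vise, and everything else lies where it was. Handing in.

```bash
python3 -c "
from cell import order
print(order.hand_in())"
```

```text
the job is handed in; nothing more can be done
None
```

I pressed the rail home at both ends and the middle, never reading more than about 20 N, then stood the drift upright on the counter clear of the vise and handed the job in; no verdict came back, and the pinch on each parallel was judged by feel, not measured.

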